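# Lay out a sample line's parts in reverse order

### The job

The four parts of a gas sample line stand on the rail with the round grey seats in the order in which they came off. Move all four to the empty rail with the black pads, one to a pad, in the reverse order: the leftmost part goes on the rightmost pad, and so on to the rightmost part on the leftmost pad. Set each in the middle of its pad, the same way up as it stood, and leave the tools lying around where they are.

Things in the scene. Friction and masses are not known exactly. Their poses are not given: they have to be found in the camera images.
- parts_rail: the full rail: a fixed aluminium bar 240 mm long (its y), 66 mm wide (its x), top 14 mm above the worktop, with a low cheek at each end (top 22 mm above the worktop). Four round grey seats on it, at y = +84, +28, -28, -84 mm in its frame, carry the four parts at the start. Origin: centre of its underside, on the worktop; x roughly away from the robot, +y roughly to the robot's left, z up. It may be the near or the far rail
- assembly_rail: the empty rail: the same aluminium bar (240 x 66 mm, top at 14 mm, end cheeks 22 mm high, fixed) but with four flat black rubber pads, each 50 (x) x 48 (y) x 2 mm, in place of grey seats; pad centres at x = 0, y = +84, +28, -28, -84 mm in its frame, pad tops 16 mm above the worktop. Origin: centre of its underside; x roughly away from the robot, +y roughly to the robot's left, z up. It may be the near or the far rail
- tape_roll_center (a point): white roll of sealing tape lying flat, a spool 48 mm across and 13 mm high with a hole; point at its centre, half-way up (6.5 mm above its underside); z is its axis, up
- tee_center (a point): brass tee fitting lying flat, 44 (y) x 32 (x) x 16 mm; the straight run lies along its y, 8 mm to the -x side of this point, its flat ends at y = +-22 mm; the side branch points to +x. At the start the run lies across the rail, along the rail's x to within about 0.15 rad, branch towards the rail's +y. Point at the centre of its outline, 8 mm above its underside; z up
- brass_fitting_center (a point): the larger adapter, brass, standing upright: hexagon foot 22 mm wide and 12 mm high with a 14 mm thick round stem on it, 24 mm high in all; point on its axis, half-way up (12 mm above its underside); z up
- steel_fitting_center (a point): the smaller adapter, steel, standing upright: hexagon foot 16 mm wide and 12 mm high with a 10 mm thick round stem on it, 22 mm high in all; point on its axis, half-way up (11 mm above its underside); z up
- seat_tape: round grey seat, a disc 48 mm across and 2 mm thick, fixed on the parts rail; the tape roll stands on it at the start. Origin at the centre of its underside (14 mm above the worktop), axes parallel to the rail's. It stays behind when the part is taken and so marks where that part stood
- seat_tee: round grey seat, a disc 48 mm across and 2 mm thick, fixed on the parts rail; the tee stands on it at the start. Origin at the centre of its underside (14 mm above the worktop), axes parallel to the rail's. It stays behind when the part is taken and so marks where that part stood
- seat_brass: round grey seat, a disc 48 mm across and 2 mm thick, fixed on the parts rail; the brass adapter stands on it at the start. Origin at the centre of its underside (14 mm above the worktop), axes parallel to the rail's. It stays behind when the part is taken and so marks where that part stood
- seat_steel: round grey seat, a disc 48 mm across and 2 mm thick, fixed on the parts rail; the steel adapter stands on it at the start. Origin at the centre of its underside (14 mm above the worktop), axes parallel to the rail's. It stays behind when the part is taken and so marks where that part stood
- flat_spanner: bystander: steel double-ended spanner lying flat between the rails, 148 x 28 x 6 mm, long axis = its y; origin at the centre of its underside
- bent_key: bystander: black L-shaped hex key lying flat right of the spanner, 84 x 27 x 4 mm; origin at the centre of its underside. To its right stands a fixed blue analyser up to 0.33 m high (about x 0.1 to 0.5 m, y below -0.3 m in the robot's frame): pass well above or round it
Things that resemble listed ones, but are neither listed nor needed, are in the scene too. Leave any turquoise look-alike of the part that bears brass_fitting_center alone.

How it is judged:
By the outcome, as a careful person would: the job done as asked, in the order asked, and still so for the second after the job is handed in, with the robot touching nothing.
It also fails if it takes over 93 s, if anything falls off the work surface, if the arm or the gripper's body presses on something with over 40 N, if the wrist force passes 120 N, or if a joint passes its speed limit or range.

### The arm

A 6-joint arm with a two-finger parallel gripper is mounted at the origin on a cart in front of the work surface, level with it; the furniture and walls round the work are solid. World frame = base frame: x ahead of the robot, y to its left, z up, the work surface at z = 0. Lengths are in m, angles in degrees, forces in N, time in s.
With the tool pointing down it reaches from about 0.25 to 0.725 m from the base axis. Payload 9.7 kg.
Tool frame: the origin (TCP) lies on the centre line of the jaws, within the pads' length; the fingertips stand tip_reach ahead of it and the grasp point (between the pads) lies 2 mm behind it (tip_reach is the distance from the TCP to the fingertips, in m); z points along the fingers, y is the direction in which the jaws open and shut (so a half turn about z gives the same grasp; the last joint's range is limited). The gripper opens to 85 mm and grips with 20 to 120 N. Pads are 22 mm wide; open, the fingers measure 114 mm over their backs; the gripper's body (76 mm by 85 mm) begins 54 mm behind the grasp point. The pads swing forward as they close: fully open they stand 13 mm farther back than shut.
Start: joints at [65.89, 4.979, 10.078, 95.1, 0, 90], TCP at [0.225, 0.502, 0.248] pointing down, gripper open.
Joint ranges: [-179.16, 179.16], [-48.56, 103.87], [-65.8, 70.77], [-126.05, 130.52], [-82.76, 87.17], [-180, 180]. Speed limits (degrees/s): [127.2, 127.2, 147.25, 180, 180, 180].

### API

Orientations are given as [roll, pitch, yaw] about the fixed x, y, z axes, in that order (R = Rz(yaw) Ry(pitch) Rx(roll)).
In Python, from workcell import get_obs, camera, calibration, job_done, tip_reach gives the robot as it stands.
- The arm moves only by the tool apply_moves, never from a script. Its argument "rows" is a list of rows, each a list of 7 numbers: the shift along the world's x, y, z in mm, then the turn, a rotation vector about the world's x, y, z in degrees, then the closure, from 0 (fully open) to 1 (shut). A call has 1 to 20 rows; each row shifts and turns the commanded pose from where the row before left it; what a row does not reach is not made up. A row lasts 1/8 s, in which the tool goes at most 62.5 mm and 10.7 degrees, less where a joint would pass 70% of its speed; a pose out of reach is approached as far as the arm can. A call with a gripper value outside its range is refused whole. The fingers move at their own pace and stop on an object; "grip_force" is the grip in N (left out, the last holds). Time passes only in rows, so rows that do not move let the fingers close. It gives the time, the measured TCP pose, the force and the opening at its end, in the units of the state.
- get_obs(): the state, without advancing time (a new reading comes with each control period).
- camera(name): name is "scene" or "top" or "wrist"; returns the picture (400x640x3 uint8, red, green, blue); there is no depth.
- calibration(name): a dict with "intrinsics" (3x3 intrinsics, pixels), "dist" ([k1, k2, p1, p2, k3] as OpenCV has them; the pictures are not rectified), "T" (4x4, takes a point from camera to world coordinates); the wrist camera has in their place "mount" (4x4, takes a point from camera to tool coordinates, whose origin is the TCP and whose axes are the flange's). Camera axes: x right, y down, z forward; pixel columns grow to the right and rows downward; lengths in m; the calibration is good to about 2 mm. A picture is of the moment at which its call begins: read the wrist's pose just before it. calibration takes no time and is no camera call.
- job_done(): hands the job in, once; it reports no verdict.
The state is a dict: "time": time; "q": joint angles; "qd": joint speeds; "joint_efforts": joint torques, N m; "ee_pos": TCP position; "tcp_rot": TCP orientation; "wrist_force": force on the tool from outside, world axes, zero at the start; "torque": the same for the moment, N m; "opening": finger opening in m.
Only numpy, scipy, OpenCV 4.12 (cv2) and the standard library are available. Lean on these libraries where they do the work, as an engineer would, in place of code of your own. Each camera call takes 0.05 s, during which the arm holds its last target.

## Working session

There is one attempt and no reset: what is moved stays moved. The work goes in short steps, Python scripts to look and compute and a tool call to move; the robot and the scene stay as the last step left them, time stands still between calls to the robot, and variables do not carry over. Pictures are saved under pics/ and viewed, and the job is handed in when it is done.

Besides the shell and the picture viewer there is one more tool, called as a command line: name --pt "numbers of a row" for each row, then --argument value for the rest. apply_moves: Moves the arm, as the interface text tells. Its arguments: {"type":"object","properties":{"rows":{"type":"array","items":{"type":"array","items":{"type":"number"}}},"grip_force":{"type":"number"}},"required":["rows"]}

```bash
mkdir -p pics; python3 - <<'E'
from workcell import *
import cv2
print(get_obs()); print(tip_reach)
for n in ("scene","top"):
    im=camera(n); cv2.imwrite(f"pics/{n}0.png",im[:,:,::-1]); c=calibration(n)
    print(n,c)
print(calibration("wrist"))
E
```

```text
{'time': 0.0, 'q': array([ 6.58887913e+01,  5.01192387e+00,  1.00335195e+01,  9.50977580e+01,
       -1.51630819e-03,  9.00006182e+01]), 'qd': array([ 0.01537224, -0.10272163, -0.10455297, -0.06051984,  0.11745571,
        0.02634455]), 'joint_efforts': array([-4.83981130e-04, -5.20385492e+01,  4.64803183e+01,  1.64386583e-02,
       -1.01137546e-04, -4.83696880e-06]), 'ee_pos': array([0.22460556, 0.50183124, 0.24756676]), 'tcp_rot': array([-1.79923838e+02,  1.51712863e-03,  1.55888175e+02]), 'wrist_force': array([ 0.47010968, -0.26999014, -0.25141635]), 'torque': array([ 0.00934489, -0.02128832, -0.02858596]), 'opening': 0.08533904457685072}
0.017
scene {'intrinsics': array([[505.36806178,   0.        , 307.32308279],
       [  0.        , 505.36806178, 188.52346588],
       [  0.        ,   0.        ,   1.        ]]), 'dist': array([-0.12981999,  0.        ,  0.        ,  0.        ,  0.        ]), 'T': array([[-0.69425551, -0.33898014,  0.63490294, -0.00396587],
       [-0.7194715 ,  0.30328833, -0.62480153,  0.42046236],
       [ 0.01923666, -0.89056648, -0.45444614,  0.43690126
[... 470 characters left out ...]
883554, -0.98863383,  0.90377607],
       [ 0.        ,  0.        ,  0.        ,  1.        ]])}
{'intrinsics': array([[277.76386322,   0.        , 320.32506557],
       [  0.        , 277.76386322, 197.70023362],
       [  0.        ,   0.        ,   1.        ]]), 'dist': array([-0.04911565,  0.        ,  0.        ,  0.        ,  0.        ]), 'mount': array([[-2.60960901e-04, -9.62897811e-01, -2.69866149e-01,
         6.89040798e-02],
       [ 9.99999745e-01, -7.20614944e-05, -7.09881474e-04,
        -1.04155850e-03],
       [ 6.64096359e-04, -2.69866265e-01,  9.62897584e-01,
        -1.25417018e-01],
       [ 0.00000000e+00,  0.00000000e+00,  0.00000000e+00,
         1.00000000e+00]])}
```

View pics/scene0.png

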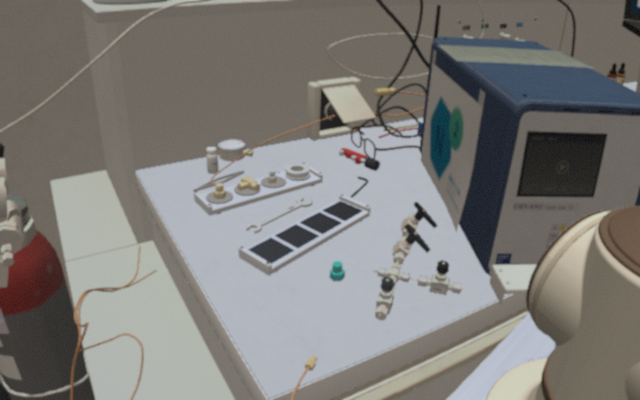

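View pics/top0.png

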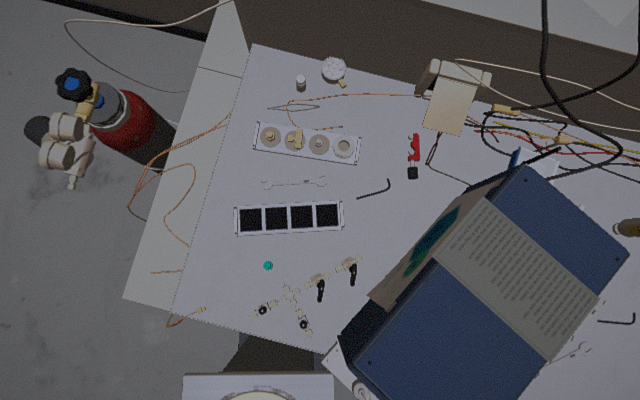

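```bash
cat > h.py <<'E'
import numpy as np, cv2
from workcell import *
def ray(c,uv,z,T=None):
    K=c['intrinsics'];T=c['T'] if T is None else T
    p=cv2.undistortPoints(np.array(uv,float).reshape(-1,1,2),K,c['dist']).reshape(-1,2)
    d=np.c_[p,np.ones(len(p))]@T[:3,:3].T; o=T[:3,3]
    z=np.broadcast_to(z,len(p))
    return o+d*((z-o[2])/d[:,2])[:,None]
def proj(c,P,T=None):
    T=c['T'] if T is None else T
    Ti=np.linalg.inv(T); 
    return cv2.projectPoints(np.array(P,float).reshape(-1,1,3),cv2.Rodrigues(Ti[:3,:3])[0],Ti[:3,3],c['intrinsics'],c['dist'])[0].reshape(-1,2)
def wristT(o):
    from scipy.spatial.transform import Rotation as R
    M=np.eye(4);M[:3,:3]=R.from_euler('xyz',o['tcp_rot'],degrees=True).as_matrix();M[:3,3]=o['ee_pos']
    return M@calibration('wrist')['mount']
E
python3 - <<'E'
from h import *
im=cv2.imread('pics/top0.png'); c=im[110:245,225:375]; cv2.imwrite('pics/top0c.png',cv2.resize(c,None,fx=5,fy=4.4 and 4.4,interpolation=cv2.INTER_CUBIC) if 0 else cv2.resize(c,None,fx=4.4,fy=4.4,interpolation=cv2.INTER_CUBIC))
c=im and 0 if False else cv2.imread('pics/scene0.png')[125:275,180:380]; cv2.imwrite('pics/sc0c.png',cv2.resize(c,None,fx=4,fy=4,interpolation=cv2.INTER_CUBIC))
C=calibration('top')
print(ray(C,[(269,137),(296,140),(319,144),(343,148)],[.03]*4).round(3))
print(ray(C,[(251,219),(276,218),(302,217),(327,216)],[.016]*4).round(3))
E
```

```text
[[ 0.662 -0.018  0.03 ]
 [ 0.655 -0.078  0.03 ]
 [ 0.646 -0.13   0.03 ]
 [ 0.636 -0.183  0.03 ]]
[[ 0.48   0.02   0.016]
 [ 0.482 -0.034  0.016]
 [ 0.484 -0.091  0.016]
 [ 0.486 -0.147  0.016]]
```

View pics/top0c.png

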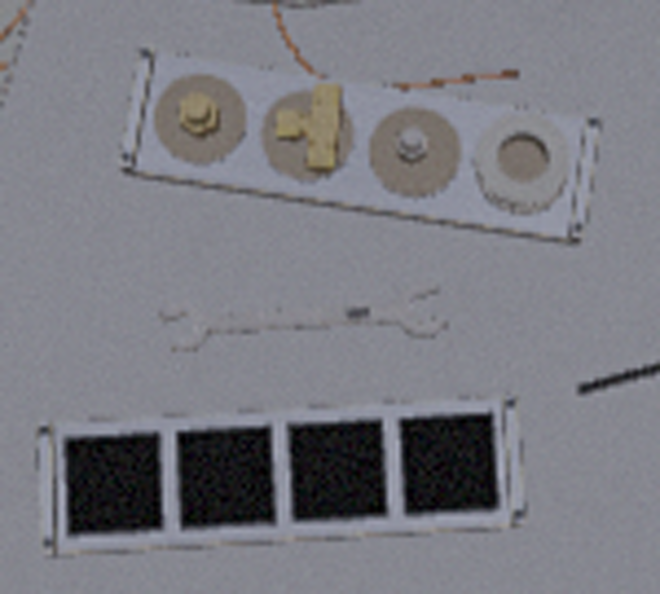

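View pics/sc0c.png

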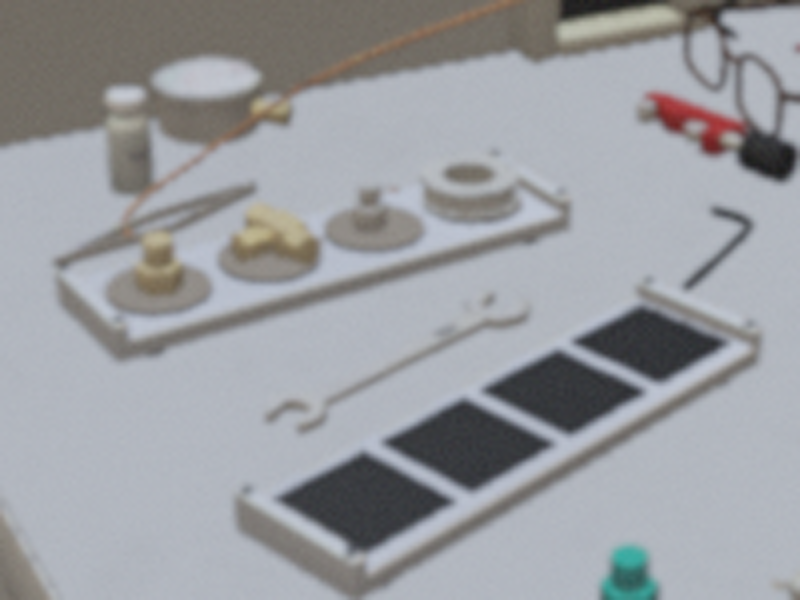

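apply_moves --pt "20 -50 0 0 0 -6.2 0" --pt "20 -50 0 0 0 -6.2 0" --pt "20 -50 0 0 0 -6.2 0" --pt "20 -50 0 0 0 -6.2 0" --pt "20 -50 0 0 0 -6.2 0" --pt "20 -50 0 0 0 -6.2 0" --pt "42 -50 -8 0 0 -6.2 0" --pt "42 -50 -8 0 0 -6.2 0" --pt "42 -50 -8 0 0 -6.2 0" --pt "42 -50 -8 0 0 -6.2 0" --pt "42 -50 -8 0 0 -6.2 0" --pt "42 -50 -8 0 0 -6.2 0" --pt "0 0 0 0 0 0 0" --pt "0 0 0 0 0 0 0"

```text
time: 1.85
ee_pos: [0.5837, -0.083, 0.2021]
tcp_rot: [-179.9, -0.0, 81.5]
wrist_force: [0.6, 0.0, 0.0]
opening: 0.0856
```

```bash
python3 - <<'E'
from h import *
o=get_obs(); print(o['time'],o['ee_pos'],o['tcp_rot'],o['q'],abs(o['qd']).max())
im=camera('wrist'); cv2.imwrite('pics/w1.png',im[:,:,::-1])
np.save('w1T.npy',wristT(o))
E
```

```text
1.85 [ 0.58372554 -0.08297049  0.20208105] [-1.79910757e+02 -1.01983217e-02  8.14931132e+01] [-8.09473348e+00  9.83470335e+00  1.03157097e+01  9.05701740e+01
  1.08400051e-02  9.04121369e+01] 1.9818488834162975
```

View pics/w1.png

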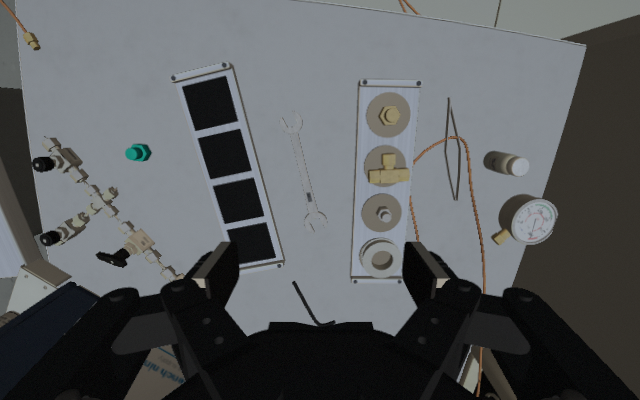

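```bash
python3 - <<'E'
from h import *
im=cv2.imread('pics/w1.png');C=calibration('wrist');T=np.load('w1T.npy')
# rectify to plane z: 2.5 px/mm
def rect(z,x0,x1,y0,y1,s=2500):
    W=int((y1-y0)*s);H=int((x1-x0)*s)
    u,v=np.meshgrid(np.arange(W),np.arange(H))
    P=np.stack([x1-v/s, y1-u/s, np.full(u.shape,z)],-1)
    p=proj(C,P,T).reshape(H,W,2).astype(np.float32)
    return cv2.remap(im,p[...,0],p[...,1],cv2.INTER_CUBIC)
g=rect(.016,.56,.74,-.24,.06); cv2.imwrite('pics/r1far.png',g); print(g.shape)
n=rect(.016,.42,.54,-.20,.09); cv2.imwrite('pics/r1near.png',n)
# pads
b=(cv2.cvtColor(n,cv2.COLOR_BGR2GRAY)<45).astype(np.uint8)
b=cv2.morphologyEx(b,cv2.MORPH_OPEN,np.ones((7,7)))
for k in cv2.findContours(b,cv2.RETR_EXTERNAL,cv2.CHAIN_APPROX_NONE)[0]:
    if cv2.contourArea(k)>3000:
        r=cv2.minAreaRect(k); print('pad',.54-r[0][1]/2500,.09-r[0][0]/2500,np.array(r[1])/2.5,r[2])
E
```

```text
(449, 750, 3)
pad 0.4773024536132813 0.019217388916015626 [48.95370178 46.81470032] 86.71076202392578
pad 0.4803766479492188 -0.03622646484375 [48.87962952 46.80866699] 86.42366790771484
pad 0.48377392578125006 -0.09224541015625001 [48.92400208 46.54956665] 86.85504150390625
pad 0.4653116088867188 -0.16232041015625 [93.61778564 73.30905151] 86.98721313476562
```

View pics/r1far.png

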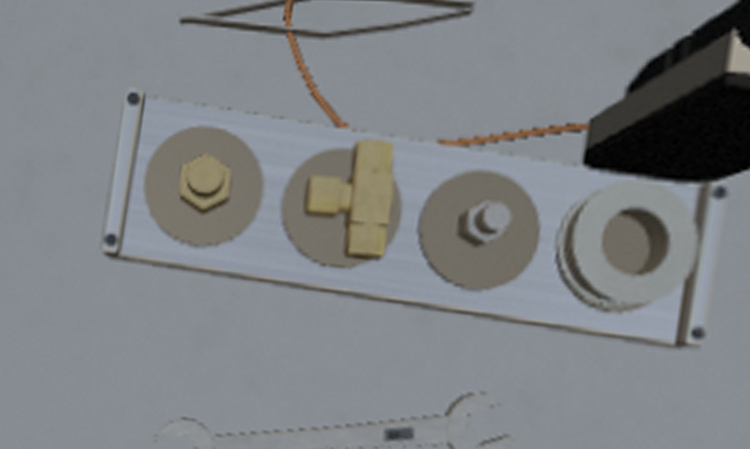

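View pics/r1near.png

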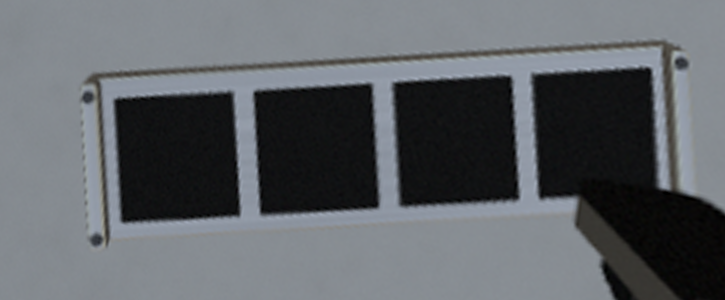

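```bash
python3 - <<'E'
from h import *
T=np.load('w1T.npy');o=T[:3,3];print('cam',o.round(4))
def at(u,v,z):
    P=np.array([.74-v/2500,.06-u/2500,.016]); return (P+(o-P)*(z-.016)/(o[2]-.016)).round(4)[:2]
print('brass stem',at(207,174,.04),'hex',at(205,184,.028))
print('tee run',at(371,200,.032),'run ends',at(375,142,.032),at(366,258,.032),'branch end',at(308,195,.032), 'edges',at(352,200,.032),at(393,200,.032))
print('steel stem',at(496,217,.038),'hex',at(487,225,.028))
print('tape',at(637,242,.029))
im=cv2.imread('pics/r1far.png')
cv2.imwrite('pics/r1z.png',cv2.resize(im[110:320,130:720],(0,0),fx=1.35,fy=1.35))
for a,(x,y) in dict(b=(170,150),s=(450,180)).items():
    cv2.imwrite(f'pics/r1{a}.png',cv2.resize(im[y:y+90,x:x+90],None,fx=6,fy=6,interpolation=cv2.INTER_CUBIC))
cv2.imwrite('pics/r1bs.png',cv2.hconcat([cv2.resize(im[y:y+80,x:x+80],None,fx=5,fy=5,interpolation=cv2.INTER_CUBIC) for x,y in((170,140),(450,180))]))
cv2.imwrite('pics/r1tt.png',cv2.hconcat([cv2.resize(im[y:y+160,x:x+160],None,fx=2.5,fy=2.5,interpolation=cv2.INTER_CUBIC) for x,y in((280,120),(550,165))]))
E
```

```text
cam [ 0.5934 -0.016   0.3275]
brass stem [ 0.6645 -0.0223] hex [ 0.6636 -0.0218]
tee run [ 0.6566 -0.0847] run ends [ 0.6786 -0.0862] [ 0.6346 -0.0828] branch end [ 0.6585 -0.0608] edges [ 0.6566 -0.0775] [ 0.6566 -0.093 ]
steel stem [ 0.649  -0.1298] hex [ 0.6478 -0.1302]
tape [ 0.6411 -0.1873]
```

View pics/r1bs.png

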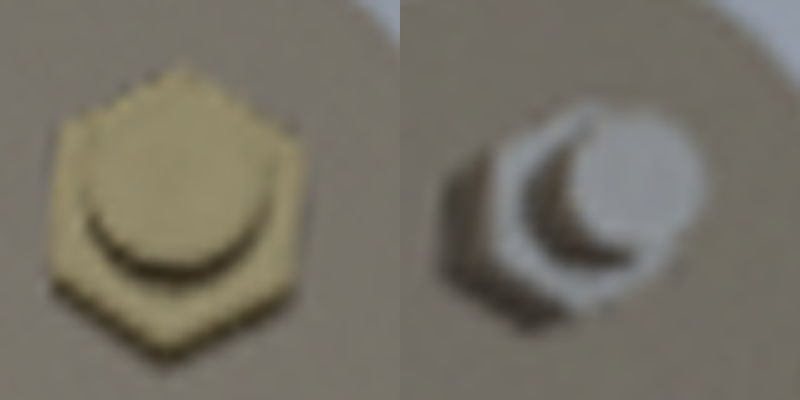

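View pics/r1tt.png

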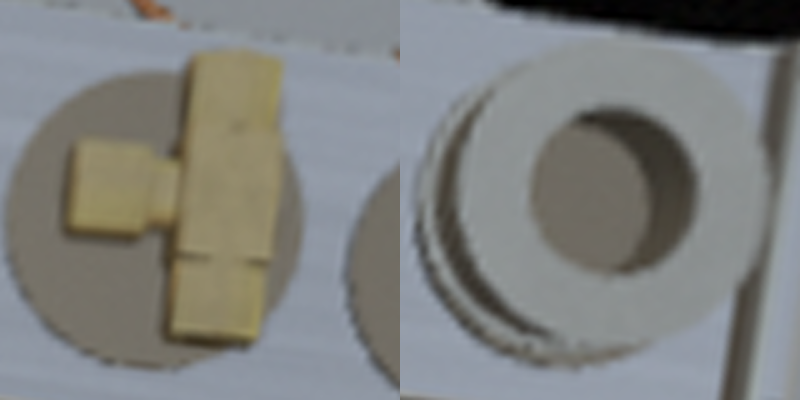

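apply_moves --pt "27 20 0 0 0 -8.2 0.6" --pt "27 21 0 0 0 -8.2 0.6" --pt "26 20 -40 0 0 -8.1 0.6" --pt "0 0 -50 0 0 0 0.6" --pt "0 0 -32 0 0 0 0.6" --pt "0 0 0 0 0 0 0.6" --pt "0 0 0 0 0 0 0.6" --grip_force 40

```text
time: 2.78
ee_pos: [0.6646, -0.0213, 0.0833]
tcp_rot: [179.9, -0.1, 57.1]
wrist_force: [1.0, 0.7, 0.4]
opening: 0.034
```

```bash
python3 - <<'E'
from h import *
o=get_obs(); print(o['time'],o['ee_pos'],o['tcp_rot'])
im=camera('wrist'); cv2.imwrite('pics/w2.png',im[:,:,::-1]); T=wristT(o);C=calibration('wrist')
print(proj(C,[[.664,-.022,.04],[.664,-.022,.028],o['ee_pos']],T))
E
```

```text
2.775 [ 0.66455184 -0.02133541  0.08327957] [ 1.79860882e+02 -8.47114406e-02  5.70503303e+01]
[[320.46214326 228.48615016]
 [320.42583112 221.96998051]
 [320.84524581 259.33997008]]
```

View pics/w2.png

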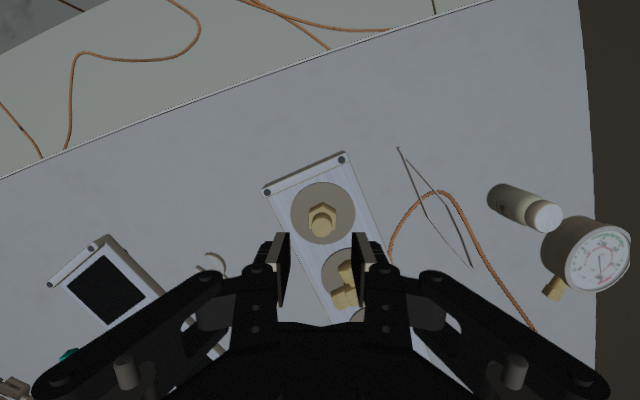

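apply_moves --pt "-0.5 -0.7 -30 0 0 0 0.6" --pt "0 0 -19 0 0 0 0.6" --pt "0 0 0 0 0 0 0.6" --pt "0 0 0 0 0 0 0.75" --pt "0 0 0 0 0 0 1" --pt "0 0 0 0 0 0 1" --pt "0 0 0 0 0 0 1" --pt "0 0 0 0 0 0 1"

```text
time: 3.82
ee_pos: [0.6642, -0.0226, 0.0334]
tcp_rot: [179.9, -0.1, 57.0]
wrist_force: [-1.1, 1.8, 6.3]
opening: 0.0199
```

```bash
python3 - <<'E'
from h import *
o=get_obs(); print(o['time'],o['ee_pos'],o['tcp_rot'],o['opening'],o['wrist_force'])
im=camera('wrist'); cv2.imwrite('pics/w3.png',cv2.resize(im[150:330,210:430,::-1],None,fx=3,fy=3))
E
```

```text
3.825 [ 0.66417582 -0.02257954  0.03339908] [ 1.79914787e+02 -6.82476967e-02  5.69951573e+01] 0.01991229636533495 [-1.10256248  1.79124693  6.32748759]
```

View pics/w3.png

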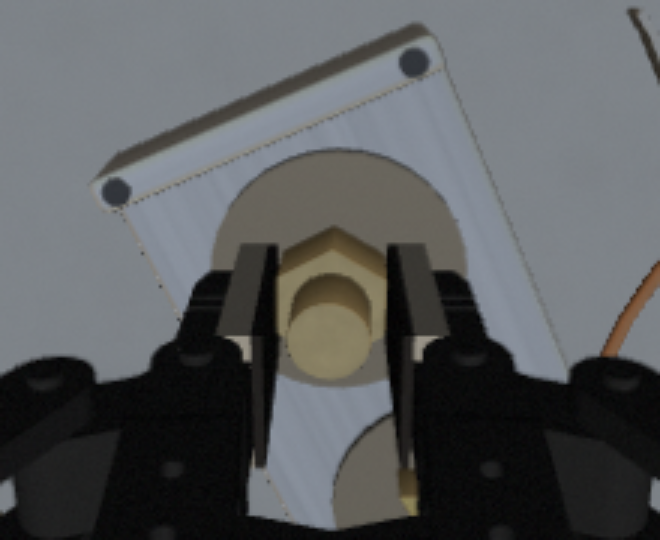

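apply_moves --pt "0 0 15 0 0 0 1" --pt "0 0 35 0 0 0 1" --pt "0 0 40 0 0 0 1" --pt "-30 -20 0 0 0 6 1" --pt "-40 -30 0 0 0 8.2 1" --pt "-40 -30 0 0 0 8.1 1" --pt "-40 -30 0 0 0 8 1" --pt "-27 -15.5 -20 0 0 6 1" --pt "0 0 -20 0 0 0 1" --pt "0 0 0 0 0 0 1" --pt "0 0 0 0 0 0 1"

```text
time: 5.25
ee_pos: [0.4872, -0.1482, 0.083]
tcp_rot: [179.9, 0.0, 93.3]
wrist_force: [-0.4, -0.8, -0.5]
opening: 0.0201
```

```bash
cat > look.py <<'E'
from h import *
import sys
o=get_obs(); print(o['time'],o['ee_pos'].round(4),o['tcp_rot'].round(2),round(o['opening'],4),o['wrist_force'].round(1),'q',o['q'].round(0))
im=camera('wrist'); cv2.imwrite(f'pics/{sys.argv[1]}.png',im[:,:,::-1]);np.save(f'{sys.argv[1]}.npy',wristT(o))
E
python3 look.py w4
```

```text
5.25 [ 0.4872 -0.1482  0.083 ] [1.7993e+02 2.0000e-02 9.3300e+01] 0.0201 [-0.4 -0.8 -0.5] q [-17.  -1. -14.  77.   0.  70.]
```

View pics/w4.png

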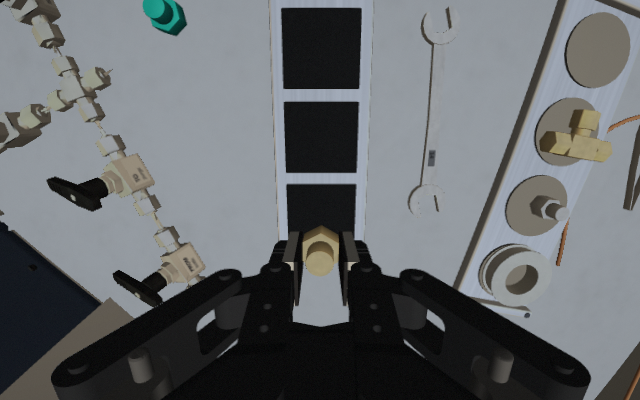

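```bash
cat > pads.py <<'E'
from h import *
import sys
n=sys.argv[1];im=cv2.imread(f'pics/{n}.png');C=calibration('wrist');T=np.load(f'{n}.npy')
def rect(z,x0,x1,y0,y1,s=2500):
    W=int(round((y1-y0)*s));H=int(round((x1-x0)*s))
    u,v=np.meshgrid(np.arange(W),np.arange(H))
    P=np.stack([x1-v/s, y1-u/s, np.full(u.shape,z)],-1)
    p=proj(C,P,T).reshape(H,W,2).astype(np.float32)
    return cv2.remap(im,p[...,0],p[...,1],cv2.INTER_CUBIC)
if __name__=='__main__':
    g=rect(.016,.42,.54,-.20,.09); cv2.imwrite(f'pics/{n}near.png',g)
    b=(cv2.cvtColor(g,cv2.COLOR_BGR2GRAY)<45).astype(np.uint8)
    b=cv2.morphologyEx(b,cv2.MORPH_OPEN,np.ones((7,7)))
    for k in cv2.findContours(b,cv2.RETR_EXTERNAL,cv2.CHAIN_APPROX_NONE)[0]:
        if cv2.contourArea(k)>3000:
            r=cv2.minAreaRect(k); print('pad',round(.54-r[0][1]/2500,4),round(.09-r[0][0]/2500,4),np.array(r[1])/2.5,r[2])
E
python3 pads.py w4
```

```text
pad 0.4804 -0.0369 [49.1151001  47.37692871] 86.633544921875
pad 0.4833 -0.0924 [49.02616882 46.98340759] 86.69812774658203
pad 0.4908 -0.1616 [98.39998779 75.99998779] 90.0
pad 0.4802 0.0396 [119.6 100.8] 90.0
```

apply_moves --pt "0 0 -25 0 0 0 1" --pt "0 0 -15 0 0 0 1" --pt "0 0 -6 0 0 0 1" --pt "0 0 -3 0 0 0 1" --pt "0 0 0 0 0 0 1" --pt "0 0 0 0 0 0 0.75" --pt "0 0 0 0 0 0 0.6" --pt "0 0 0 0 0 0 0.6" --pt "0 0 15 0 0 0 0.6" --pt "0 0 35 0 0 0 0.6" --pt "0 0 50 0 0 0 0.4" --pt "0 50 20 0 0 0 0.4" --pt "0 50 0 0 0 0 0.4" --pt "0 0 0 0 0 0 0.4" --pt "0 0 0 0 0 0 0.4"

```text
time: 7.18
ee_pos: [0.4867, -0.0482, 0.1534]
tcp_rot: [180.0, 0.0, 93.3]
wrist_force: [0.2, -0.2, 0.6]
opening: 0.0512
```

```bash
python3 look.py w5; python3 pads.py w5
```

```text
7.175 [ 0.4867 -0.0482  0.1534] [1.7996e+02 2.0000e-02 9.3330e+01] 0.0512 [ 0.2 -0.2  0.6] q [ -6.  -4. -10.  85.  -0.  81.]
pad 0.4303 -0.1478 [104.48099365  20.17280731] 3.2704880237579346
pad 0.4768 0.0193 [48.77757263 46.75801392] 86.72950744628906
pad 0.48 -0.0365 [48.68432922 46.40872803] 86.76029968261719
pad 0.4832 -0.0924 [48.65830078 46.86107178] 86.8201675415039
pad 0.4863 -0.1476 [48.57219238 47.12313232] 86.72950744628906
```

View pics/w5.png

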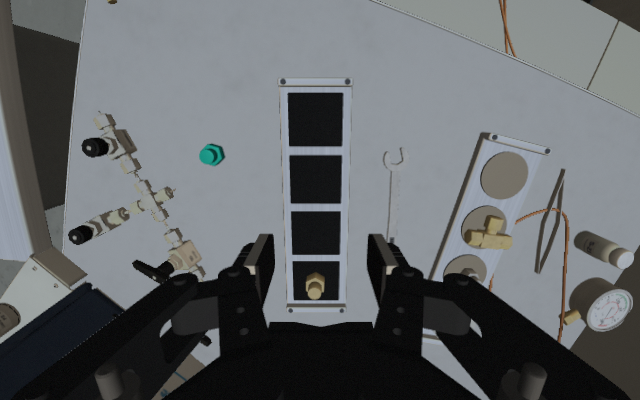

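```bash
python3 - w5 <<'E'
from pads import *
a=[]
for z in (.016,.028,.04):
    g=rect(z,.460,.514,-.176,-.120,5000); cv2.drawMarker(g,(int(.0276*5000),int((.514-.4864)*5000)),(0,0,255),0,20); a.append(cv2.copyMakeBorder(g,2,2,2,2,0))
cv2.imwrite('pics/w5b.png',cv2.resize(cv2.hconcat(a),None,fx=.92,fy=.92))
E
```

```text
(no output)
```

View pics/w5b.png

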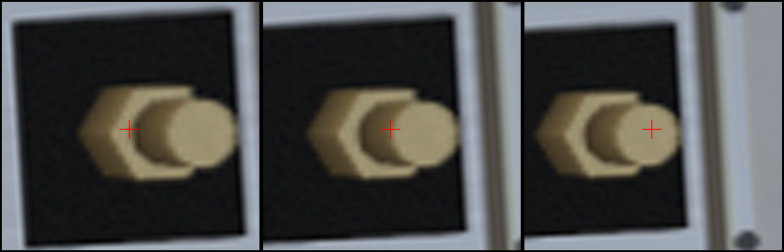

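apply_moves --pt "43 -9 0 0 0 -2 0.2" --pt "43 -9 0 0 0 -2 0.15" --pt "43 -9 0 0 0 -2 0.15" --pt "41.7 -9.5 -20 0 0 -1.7 0.15" --pt "0 0 -53 0 0 0 0.15" --pt "0 0 0 0 0 0 0.15" --pt "0 0 0 0 0 0 0.15"

```text
time: 8.1
ee_pos: [0.6574, -0.0855, 0.0816]
tcp_rot: [179.9, 0.0, 85.5]
wrist_force: [0.3, 0.4, 0.8]
opening: 0.0725
```

```bash
python3 look.py w6;  python3 - w6 <<'E'
from pads import *
a=[]
for z in (.032,):
    g=rect(z,.61,.70,-.12,-.04,6000); 
    for p in ([.6574,-.0847],[.6566,-.0847]): cv2.drawMarker(g,(int((-.04-p[1])*6000),int((.70-p[0])*6000)),(0,0,255),0,20)
cv2.imwrite('pics/w6b.png',g)
E
```

```text
8.1 [ 0.6574 -0.0855  0.0816] [1.7994e+02 1.0000e-02 8.5540e+01] 0.0725 [0.3 0.4 0.8] q [-7. 20. 10. 79. -0. 87.]
```

View pics/w6b.png

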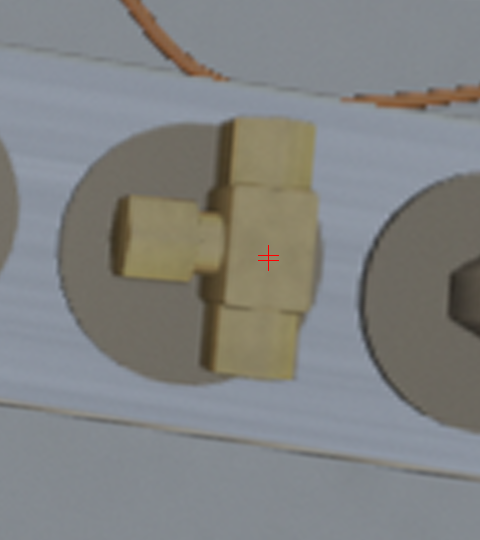

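apply_moves --pt "1.1 1.3 -25 0 0 0 0.15" --pt "0 0 -22 0 0 0 0.15" --pt "0 0 0 0 0 0 0.3" --pt "0 0 0 0 0 0 0.4" --pt "0 0 0 0 0 0 0.6" --pt "0 0 0 0 0 0 1" --pt "0 0 0 0 0 0 1" --pt "0 0 0 0 0 0 1"

```text
time: 9.15
ee_pos: [0.6594, -0.0836, 0.0354]
tcp_rot: [179.8, 0.0, 85.6]
wrist_force: [-1.4, -0.7, 6.0]
opening: 0.0425
```

```bash
python3 look.py w7; python3 -c "
import cv2;im=cv2.imread('pics/w7.png');cv2.imwrite('pics/w7c.png',cv2.resize(im[150:330,210:430],None,fx=3,fy=3))"
```

```text
9.15 [ 0.6594 -0.0836  0.0354] [1.7981e+02 2.0000e-02 8.5590e+01] 0.0425 [-1.4 -0.7  6. ] q [-7. 21.  6. 74. -0. 87.]
```

View pics/w7c.png

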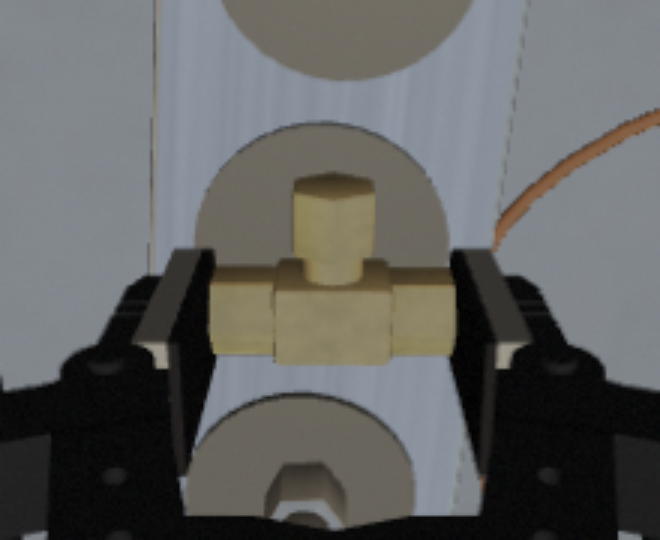

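apply_moves --pt "0 0 15 0 0 0 1" --pt "0 0 35 0 0 0 1" --pt "0 0 30 0 0 0 1" --pt "-44 -4 0 0 0 2 1" --pt "-44 -4 0 0 0 2 1" --pt "-44 -4 0 0 0 2 1" --pt "-42.7 -4.4 -10 0 0 1.7 1" --pt "0 0 -20 0 0 0 1" --pt "0 0 0 0 0 0 1" --pt "0 0 0 0 0 0 1"

```text
time: 10.45
ee_pos: [0.4844, -0.0999, 0.0841]
tcp_rot: [179.9, 0.0, 93.3]
wrist_force: [0.7, 0.5, -0.7]
opening: 0.0429
```

```bash
python3 look.py w8; python3 pads.py w8;python3 -c "
import cv2;im=cv2.imread('pics/w8.png');cv2.imwrite('pics/w8c.png',cv2.resize(im[100:330,190:450],None,fx=2.5,fy=2.5))"
```

```text
10.45 [ 0.4844 -0.0999  0.0841] [1.7992e+02 2.0000e-02 9.3300e+01] 0.0429 [ 0.7  0.5 -0.7] q [-12.  -3. -16.  77.   0.  75.]
pad 0.4514 -0.158 [62.  83.2] 90.0
pad 0.4801 -0.0365 [48.92363892 46.97017822] 86.87786865234375
pad 0.4834 -0.0922 [48.80039368 46.9063385 ] 86.72950744628906
pad 0.5166 -0.1562 [46.8 86.8] 90.0
pad 0.4802 0.0424 [119.6  95.2] 90.0
```

View pics/w8c.png

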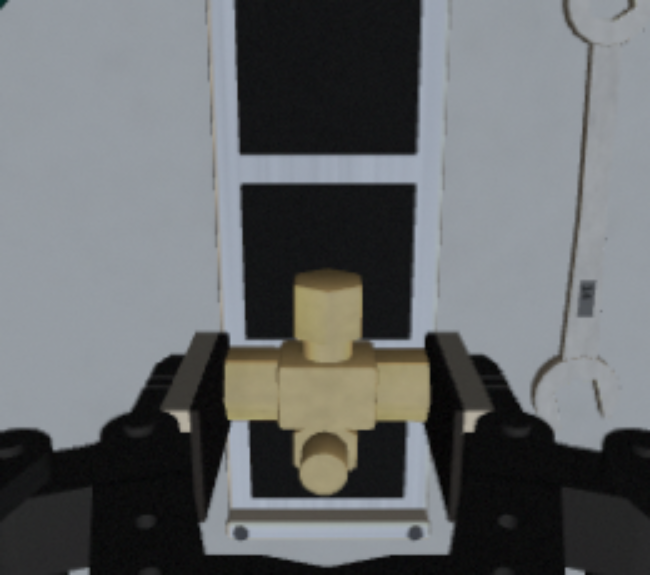

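apply_moves --pt "0 0 -25 0 0 0 1" --pt "0 0 -15 0 0 0 1" --pt "0 0 -6 0 0 0 1" --pt "0 0 -2.5 0 0 0 1" --pt "0 0 0 0 0 0 1" --pt "0 0 0 0 0 0 0.4" --pt "0 0 0 0 0 0 0.3" --pt "0 0 0 0 0 0 0.3" --pt "0 0 15 0 0 0 0.3" --pt "0 0 45 0 0 0 0.3" --pt "0 0 55 0 0 0 0.5" --pt "41 -7.5 0 0 0 6 0.65" --pt "41 -7.5 0 0 0 6 0.65" --pt "41 -7.5 0 0 0 6 0.65" --pt "41 -7.5 -10 0 0 5.7 0.65" --pt "0 0 -58 0 0 0 0.65" --pt "0 0 0 0 0 0 0.65" --pt "0 0 0 0 0 0 0.65"

```text
time: 12.75
ee_pos: [0.6479, -0.1298, 0.0836]
tcp_rot: [179.9, 0.1, 117.0]
wrist_force: [0.3, -0.2, 0.6]
opening: 0.0296
```

```bash
python3 look.py w9;  python3 - w9 <<'E'
from pads import *
a=[]
for z in (.028,.038):
    g=rect(z,.62,.68,-.16,-.10,6000); 
    for p in ([.648,-.130],): cv2.drawMarker(g,(int((-.10-p[1])*6000),int((.68-p[0])*6000)),(0,0,255),0,20)
    a.append(g)
cv2.imwrite('pics/w9b.png',cv2.hconcat(a))
E
```

```text
12.75 [ 0.6479 -0.1298  0.0836] [1.7993e+02 5.0000e-02 1.1698e+02] 0.0296 [ 0.3 -0.2  0.6] q [-11.  20.   9.  79.  -0.  52.]
```

View pics/w9b.png

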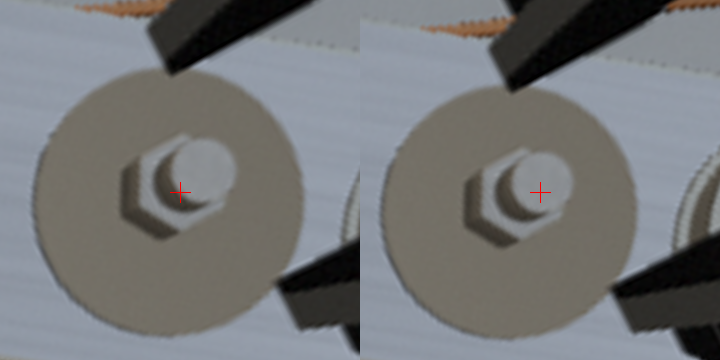

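View pics/w9.png

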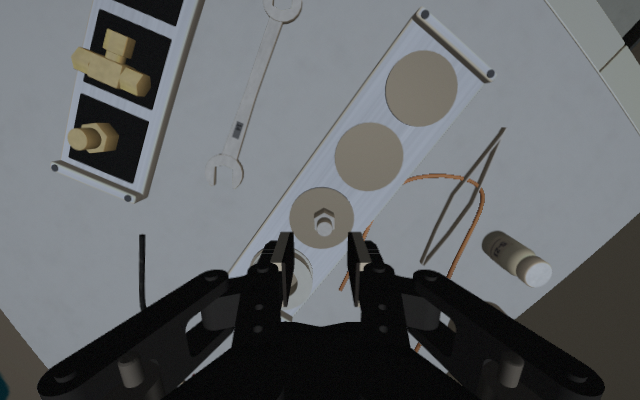

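apply_moves --pt "1.5 0 -30 0 0 0 0.65" --pt "0 0 -19 0 0 0 0.65" --pt "0 0 0 0 0 0 0.65" --pt "0 0 0 0 0 0 0.75" --pt "0 0 0 0 0 0 1" --pt "0 0 0 0 0 0 1" --pt "0 0 0 0 0 0 1" --pt "0 0 0 0 0 0 1"

```text
time: 13.8
ee_pos: [0.6496, -0.1299, 0.0335]
tcp_rot: [179.9, 0.1, 117.0]
wrist_force: [-0.7, -0.4, 5.8]
opening: 0.0142
```

```bash
python3 look.py w10; python3 -c "
import cv2;im=cv2.imread('pics/w10.png');cv2.imwrite('pics/w10c.png',cv2.resize(im[150:330,210:430],None,fx=3,fy=3))"
```

```text
13.8 [ 0.6496 -0.1299  0.0335] [1.7994e+02 6.0000e-02 1.1699e+02] 0.0142 [-0.7 -0.4  5.8] q [-11.  21.   6.  74.  -0.  52.]
```

View pics/w10c.png

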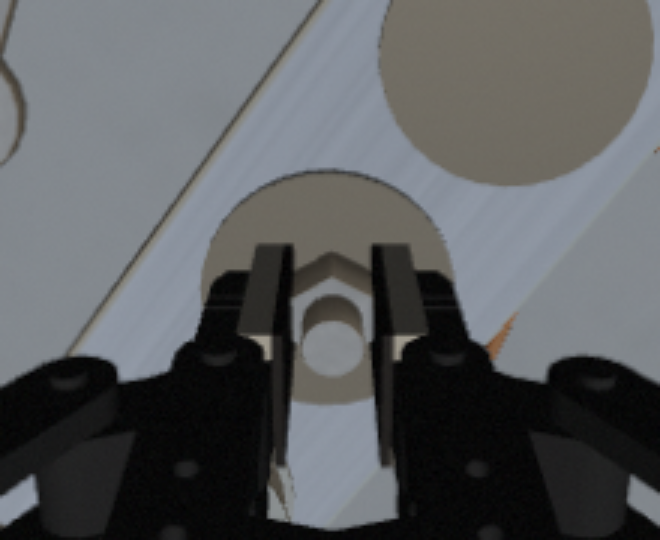

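apply_moves --pt "0 0 15 0 0 0 1" --pt "0 0 35 0 0 0 1" --pt "0 0 40 0 0 0 1" --pt "-42 23 0 0 0 -6 1" --pt "-42 23 0 0 0 -6 1" --pt "-42 23 0 0 0 -6 1" --pt "-42.6 24.1 -20 0 0 -5.7 1" --pt "0 0 -20 0 0 0 1" --pt "0 0 0 0 0 0 1" --pt "0 0 0 0 0 0 1"

```text
time: 15.1
ee_pos: [0.4814, -0.0369, 0.0835]
tcp_rot: [179.9, 0.0, 93.3]
wrist_force: [0.9, -0.7, -0.0]
opening: 0.0141
```

```bash
python3 look.py w11; python3 pads.py w11;python3 -c "
import cv2;im=cv2.imread('pics/w11.png');cv2.imwrite('pics/w11c.png',cv2.resize(im[100:330,190:450],None,fx=2.5,fy=2.5))"
```

```text
15.1 [ 0.4814 -0.0369  0.0835] [1.7992e+02 1.0000e-02 9.3280e+01] 0.0141 [ 0.9 -0.7 -0. ] q [ -4.  -4. -17.  77.  -0.  82.]
pad 0.4769 0.0194 [49.01080627 47.16771545] 86.69812774658203
pad 0.4802 -0.1058 [119.6 187.6] 90.0
```

View pics/w11c.png

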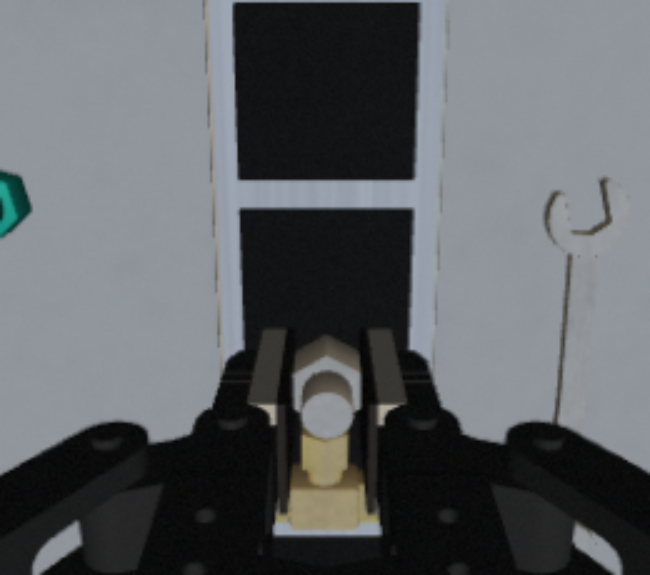

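apply_moves --pt "0 0 -25 0 0 0 1" --pt "0 0 -15 0 0 0 1" --pt "0 0 -6 0 0 0 1" --pt "0 0 -3.4 0 0 0 1" --pt "0 0 0 0 0 0 1" --pt "0 0 0 0 0 0 0.75" --pt "0 0 0 0 0 0 0.65" --pt "0 0 0 0 0 0 0.65" --pt "0 0 15 0 0 0 0.65" --pt "0 0 45 0 0 0 0.5" --pt "0 0 55 0 0 0 0.2" --pt "40 -37 0 0 0 -3 0.1" --pt "40 -37 0 0 0 -3 0.1" --pt "40 -37 0 0 0 -3 0.1" --pt "40.6 -38.5 -10 0 0 -3.3 0.1" --pt "0 0 -48 0 0 0 0.1" --pt "0 0 0 0 0 0 0.1" --pt "0 0 0 0 0 0 0.1"

```text
time: 17.4
ee_pos: [0.6412, -0.1859, 0.092]
tcp_rot: [179.9, 0.0, 81.0]
wrist_force: [0.9, -0.1, 0.7]
opening: 0.0772
```

```bash
python3 look.py w12;  python3 - w12 <<'E'
from pads import *
g=rect(.029,.60,.69,-.23,-.14,6000); p=(.642,-.1865)
cv2.drawMarker(g,(int((-.14-p[1])*6000),int((.69-p[0])*6000)),(0,0,255),0,20)
cv2.imwrite('pics/w12b.png',g)
E
```

```text
17.4 [ 0.6412 -0.1859  0.092 ] [1.7993e+02 1.0000e-02 8.1020e+01] 0.0772 [ 0.9 -0.1  0.7] q [-16.  21.  12.  81.   0.  83.]
```

View pics/w12b.png

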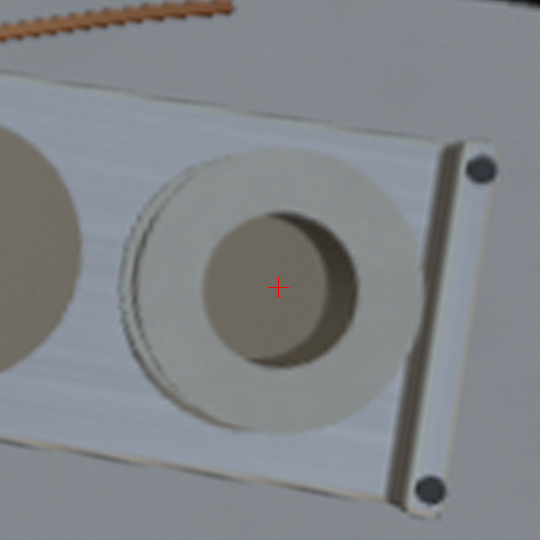

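View pics/w12.png

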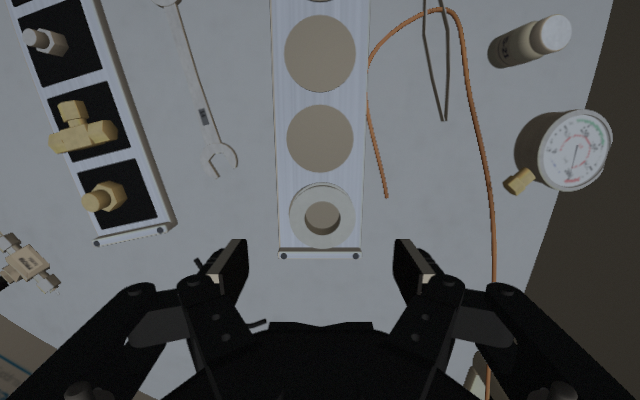

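apply_moves --pt "1 -0.7 -35 0 0 0 0.1" --pt "0 0 -23 0 0 0 0.1" --pt "0 0 0 0 0 0 0.25" --pt "0 0 0 0 0 0 0.4" --pt "0 0 0 0 0 0 0.5" --pt "0 0 0 0 0 0 1" --pt "0 0 0 0 0 0 1" --pt "0 0 0 0 0 0 1"

```text
time: 18.45
ee_pos: [0.6434, -0.1871, 0.0351]
tcp_rot: [179.8, 0.0, 81.0]
wrist_force: [-2.4, 2.0, 8.0]
opening: 0.0438
```

```bash
python3 look.py w13; python3 -c "
import cv2;im=cv2.imread('pics/w13.png');cv2.imwrite('pics/w13c.png',cv2.resize(im[150:330,210:430],None,fx=3,fy=3))"
```

```text
18.45 [ 0.6434 -0.1871  0.0351] [1.7977e+02 2.0000e-02 8.1000e+01] 0.0438 [-2.4  2.   8. ] q [-16.  22.   7.  75.   0.  83.]
```

View pics/w13c.png

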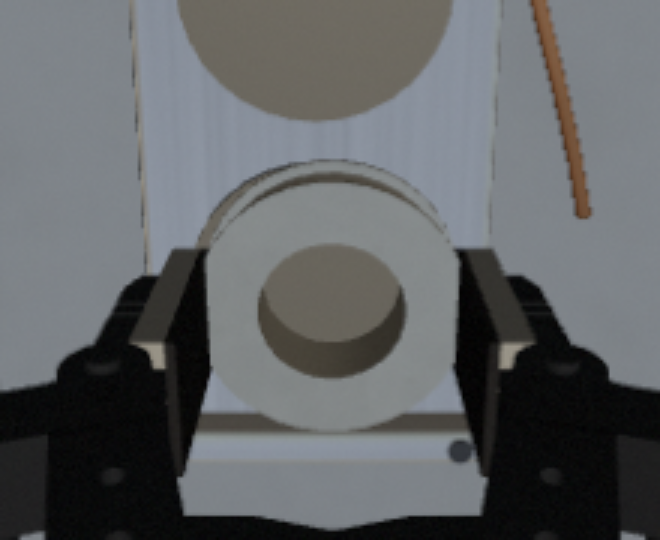

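apply_moves --pt "0 0 15 0 0 0 1" --pt "0 0 35 0 0 0 1" --pt "0 0 40 0 0 0 1" --pt "-33 41 0 0 0 2.5 1" --pt "-33 41 0 0 0 2.5 1" --pt "-33 41 0 0 0 2.5 1" --pt "-33 41 0 0 0 2.5 1" --pt "-33.5 42 -20 0 0 2.3 1" --pt "0 0 -20 0 0 0 1" --pt "0 0 0 0 0 0 1" --pt "0 0 0 0 0 0 1"

```text
time: 19.88
ee_pos: [0.4775, 0.0188, 0.0834]
tcp_rot: [179.9, 0.0, 93.3]
wrist_force: [-0.0, -0.2, -0.5]
opening: 0.0432
```

```bash
python3 look.py w14; python3 pads.py w14;python3 -c "
import cv2;im=cv2.imread('pics/w14.png');cv2.imwrite('pics/w14c.png',cv2.resize(im[100:330,190:450],None,fx=2.5,fy=2.5))"
```

```text
19.875 [0.4775 0.0188 0.0834] [1.799e+02 1.000e-02 9.325e+01] 0.0432 [-0.  -0.2 -0.5] q [  2.  -5. -18.  77.  -0.  89.]
pad 0.4762 0.0319 [48.99500732 22.71150055] 87.48863983154297
pad 0.4802 -0.098 [119.6 203.2] 90.0
```

View pics/w14c.png

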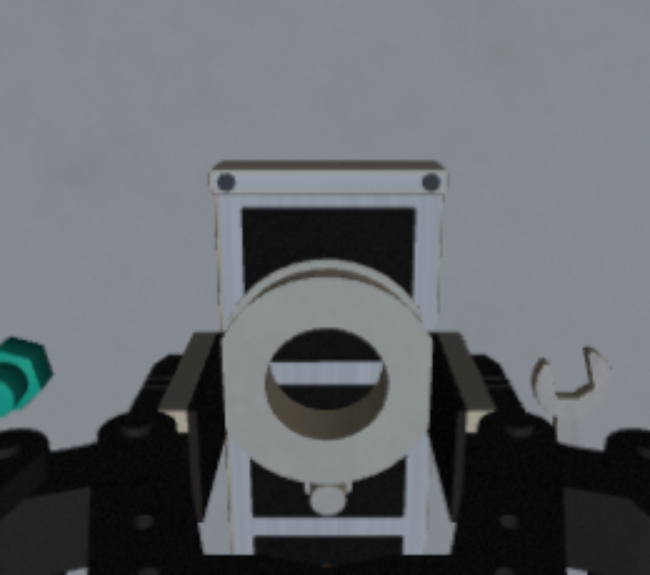

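apply_moves --pt "0.5 0.2 -25 0 0 0 1" --pt "0 0 -15 0 0 0 1" --pt "0 0 -6 0 0 0 1" --pt "0 0 -2.1 0 0 0 1" --pt "0 0 0 0 0 0 1" --pt "0 0 0 0 0 0 0.4" --pt "0 0 0 0 0 0 0.25" --pt "0 0 0 0 0 0 0.25" --pt "0 0 15 0 0 0 0.25" --pt "0 0 40 0 0 0 0.25" --pt "0 -40 40 0 0 0 0.1" --pt "0 -40 40 0 0 0 0.1" --pt "0 -20 0 0 0 0 0.1" --pt "0 0 0 0 0 0 0.1"

```text
time: 21.68
ee_pos: [0.4773, -0.0817, 0.1699]
tcp_rot: [179.9, 0.0, 93.2]
wrist_force: [0.4, -0.4, -0.3]
opening: 0.0767
```

```bash
python3 look.py w15; python3 pads.py w15; python3 - w15 <<'E'
from pads import *
for i,z in enumerate((.016,.03)):
    g=rect(z,.43,.53,-.19,.06,3100); cv2.imwrite(f'pics/w15_{i}.png',g)
a=[]
for p,z in (((.4768,.0194),.029),((.48,-.0365),.038),((.4833,-.0923),.032),((.4865,-.1477),.04)):
    g=rect(z,p[0]-.03,p[0]+.03,p[1]-.03,p[1]+.03,3300); cv2.drawMarker(g,(99,99),(0,0,255),0,14); a.append(g)
cv2.imwrite('pics/w15p.png',cv2.hconcat(a))
cv2.imwrite('pics/sc15.png',cv2.resize(camera('scene')[125:275,180:380,::-1],None,fx=4,fy=4,interpolation=2))
E
```

```text
21.675 [ 0.4773 -0.0817  0.1699] [1.7992e+02 2.0000e-02 9.3170e+01] 0.0767 [ 0.4 -0.4 -0.3] q [-10.  -5.  -9.  86.  -0.  77.]
pad 0.4764 0.0204 [24.8 24. ] 90.0
pad 0.4799 -0.0363 [48.64065552 46.51839905] 86.72950744628906
pad 0.4826 -0.0825 [48.77914734 27.97103271] 87.93617248535156
pad 0.4862 -0.1477 [48.46976318 46.91592712] 86.86363983154297
```

View pics/w15_0.png

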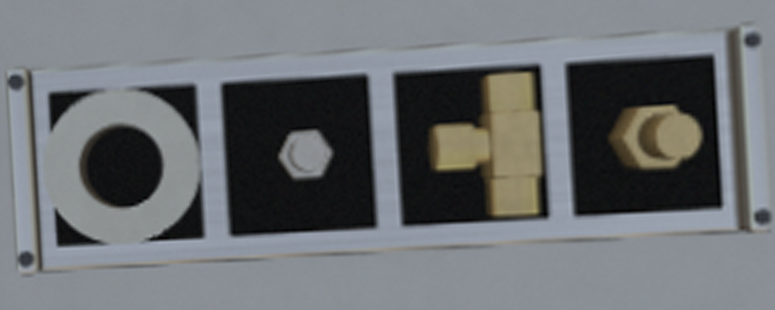

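View pics/w15p.png

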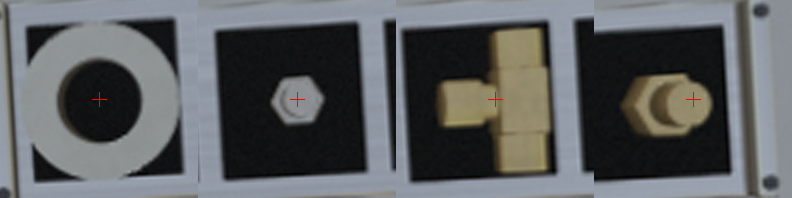

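View pics/sc15.png

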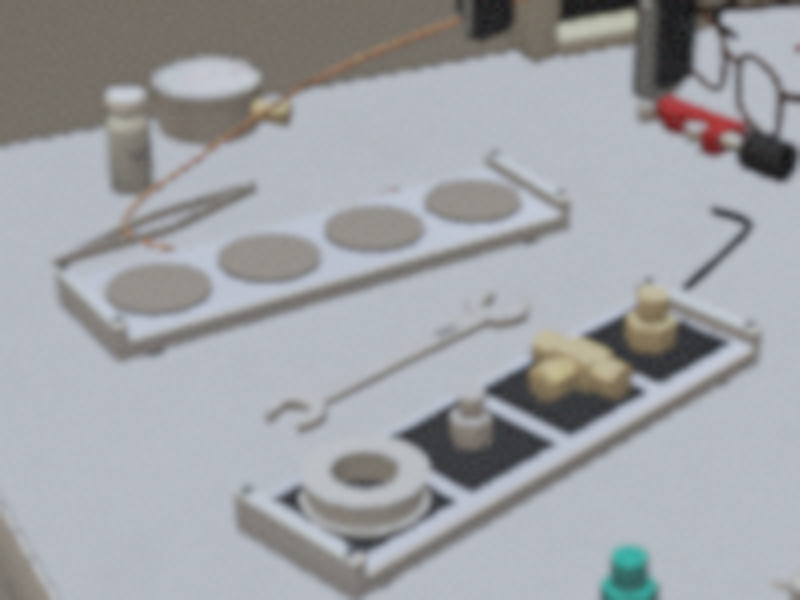

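```bash
python3 -c "
from workcell import *
print(job_done())"
```

```text
the job is handed in; nothing more can be done
None
```

All four parts are on the black pads in reverse order. From left to right they are the tape roll, steel adapter, tee and brass adapter, each the same way up as it stood. I handed the job in at about 22 s of the 93 s limit.

- **Position:** In the last wrist picture the tape roll, steel adapter and tee sit within about 1 mm of their pad centres. The brass adapter is about 2 mm off its centre. The camera calibration is itself only good to about 2 mm.
- **Tee:** Its run lies along the rail's x axis, with the branch to the left (+y) as before.
- **Surroundings:** In the last scene picture the spanner, the hex key, the turquoise look-alike and the other loose items around the rails are where they started. The gripper was about 170 mm above the worktop and touching nothing.
- **Forces:** Readings at the end of each move showed at most about 8 N on the wrist, while closing on the parts. No check failed or disagreed.

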